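# Release the left-hand keeper of a tube spinner

### The job

Take the slotted keeper plate off the tube spinner: its black knob has a left-hand thread, so turn it clockwise until the engraved line on the knob points along the engraved line on the rotor, and leave it there; then draw the keeper straight out of its guide by its post and lay it flat in the white tray. The spindle sits on a soft mount: follow the knob as it climbs, and never push or pull the spindle up or down with more than about 10 N (2 mm). Do not drop the keeper, and leave everything else on the bench where it is.

Things in the scene. Friction and masses are not known exactly. Their poses are not given: they have to be found in the camera images.
- unit: Tube spinner: white square housing 190 x 190 mm, 50 mm high, fixed, with a dark grey rotor disc on top. Origin: centre of its underside, on the spindle axis; z up. The keeper is drawn out along this frame's -x.
- rotor: Dark grey metal disc 156 mm across, does not turn; origin on the spindle axis, at its flat top, 80 mm above the bench; axes as the unit's. It sits on a soft spring mount that gives up and down only, about 1 mm per 5 N; spindle and knob ride on it. White tube caps stand 12 mm above it near the rim.
- release_mark (a point): Pale engraved line, 34 x 3 mm, cut radially in the rotor's top. The point is the middle of the line, 55 mm from the spindle axis, level with the rotor top. This frame's -y axis points outward along the line, away from the spindle.
- knob_grip (a point): Black bar knob on the spindle: upright bar 50 mm long, 14 mm wide, 28 mm high, gripped across the 14 mm. The point is on the spindle axis at the bar's centre (128 to 132 mm above the bench at the start); x points along the bar to the arm with the engraved line, z up. The bar stands on a round skirt 44 mm across; a steel flange, 40 mm across, 16 mm under the skirt, traps the keeper.
- knob: The knob's thread: left-handed. Turned clockwise seen from above the knob CLIMBS, 9 to 14 mm in all (a quick thread of unmarked pitch: follow it by feel). It starts 1.7 to 2.5 rad short of the release mark; counter-clockwise only tightens it to a stop; 0.35 rad past the mark the thread ends. It takes about 0.2 N m, so grip firmly (some 40 N); it stays where it is left. Axes as knob_grip.
- knob_line (a point): Point on the pale engraved line in the knob's top face, 22 mm from the spindle axis, 14 mm above the knob_grip point. The line runs along one arm of the bar only, from axis to tip, and down its end.
- keeper_post (a point): Upright post of the keeper: 14 mm (along x) by 16 mm, 46 mm high above the plate. The point is its centre, 23 mm below its top, 31 mm above the plate's underside. x points from the post to the spindle. Best gripped along x, from above. The keeper is drawn out along -x; only after 50 mm level are its upstands clear of the flange so that it may be lifted.
- keeper: Loose aluminium plate 122 (x) x 56 x 8 mm, about 130 g, between two 6 mm high rails on the rotor (2 mm play each side). Origin: its underside, on the spindle axis when home; axes as keeper_post. Its 22 mm slot, open to +x, straddles the spindle; upstands 11 mm high at the slot's tips hook behind the knob's flange. With the knob at the mark the flange clears them by 3 mm.
- keeper_mid (a point): Centre of the keeper plate, 4 mm above its underside: 51 mm from the post along +x and 27 mm lower than keeper_post. Same axes.
- tray_in (a point): Centre of the inner floor of an empty white open tray, 210 (x) x 180 (y) mm outside, 30 mm high, walls and floor 4 mm. It is fixed.
- wash_bottle: Bystander: clear wash bottle with blue cap, 68 mm across, 170 mm tall. Origin at its underside. Leave it where it is.
- buffer_a: Bystander: amber bottle with white cap, 72 mm across, 190 mm tall. Origin at its underside. Leave it where it is.
- buffer_b: Bystander: clear bottle with white cap, 72 mm across, 190 mm tall. Origin at its underside. Leave it where it is.
- cap_jar: Bystander: small white jar, 40 mm across, 50 mm tall. Origin at its underside. Leave it where it is.
- beaker: Bystander: glass beaker, 64 mm across, 75 mm tall. Origin at its underside. Leave it where it is.
- tub: Bystander: cardboard tub, 72 mm across, 95 mm tall. Origin at its underside. Leave it where it is.
- spanner: Bystander: small steel spanner lying flat, 140 mm long. Origin at its underside. Leave it where it is.
Things that resemble listed ones, but are neither listed nor needed, are in the scene too. What is shaped like the keeper but red or turquoise is not meant.

How it is judged:
On the way, in this order (a step that is already met when the one before it is completed fails the run):
1. the knob's engraved line is turned to the rotor's engraved line (within 0.15 rad) with the keeper still home (within 9 mm) (angle between the x axis of knob_grip and the y axis of release_mark, either way round below 0.15 rad and horizontal distance between knob_line and release_mark below 0.045 m and x of keeper_post in the frame of unit above -0.094 m), for 0.2 s.
2. the keeper is drawn straight out, 50 mm or more along its guide, still down at the level of the guide (within 6 mm) and in line with it (within 12 mm) (x of keeper_post in the frame of unit below -0.135 m and z of keeper_post in the frame of unit between 0.105 and 0.117 m and y of keeper_post in the frame of unit between -0.012 and 0.012 m).
At the end, for the whole second after the job is handed in: The keeper lies flat on the tray's floor (plate within 5 mm of the floor, tilt under 0.08 rad, its plate's centre within 80 mm by 65 mm of the tray's centre), at rest and released; the knob's engraved line still points along the rotor's engraved line within 0.18 rad (angle between the x axis of knob_grip and the y axis of release_mark, either way round below 0.18 rad and horizontal distance between knob_line and release_mark below 0.045 m and x of keeper_mid in the frame of tray_in between -0.08 and 0.08 m and y of keeper_mid in the frame of tray_in between -0.065 and 0.065 m and z of keeper_mid in the frame of tray_in below 0.009 m and angle between keeper_mid's own z axis and vertical below 0.08 rad and linear speed of keeper below 0.02 m/s); the robot touches nothing.
It fails at once if the spindle is pushed or pulled up or down by more than 2 mm on its soft mount (about 10 N) (z of release_mark in the frame of unit above 0.082 m or z of release_mark in the frame of unit below 0.078 m).
It fails at once if the keeper is dropped (falls freely faster than 0.6 m/s, about 20 mm) (linear speed of keeper above 0.6 m/s and contact force between the fingers and keeper below 0.2 N).
It fails at once if a bystander is moved more than 30 mm (distance of any of wash_bottle, buffer_a, buffer_b, cap_jar, beaker, tub, spanner from where it was at the start of the episode above 0.03 m).
It also fails if it takes over 72 s, if anything falls off the work surface, if the arm or the gripper's body presses on something with over 40 N, if the wrist force passes 120 N, or if a joint passes its speed limit or range.

### The arm

A 6-joint arm with a two-finger parallel gripper is mounted at the origin on the work surface. World frame = base frame: x ahead of the robot, y to its left, z up, the work surface at z = 0. Lengths are in m, angles in rad, forces in N, time in s.
With the tool pointing down it reaches from about 0.25 to 0.775 m from the base axis. Payload 4 kg.
Tool frame: the origin (TCP) lies at the very end of the fingers, on their centre line; the grasp point (between the pads) lies 19 mm behind it; z points along the fingers, y is the direction in which the jaws open and shut (so a half turn about z gives the same grasp; the last joint's range is limited). The gripper opens to 94 mm and grips with 3 to 60 N. Pads are 16 mm wide; open, the fingers measure 119 mm over their backs; the gripper's body (75 mm by 177 mm) begins 78 mm behind the grasp point.
Start: joints at [-1.4, 0.087, 1.371, -0, 1.684, -0.103], TCP at [0.149, -0.53, 0.206] pointing down, gripper open.
Joint ranges: [-3.1, 3.1], [-0.76, 2.03], [0.27, 2.55], [-1.08, 4.22], [0.17, 2.65], [-2.57, 2.57]. Speed limits (rad/s): [2.79, 2.79, 3.14, 3.14, 3.14, 3.14].

### API

Orientations are given as [roll, pitch, yaw] about the fixed x, y, z axes, in that order (R = Rz(yaw) Ry(pitch) Rx(roll)).
In Python, from bench import robot, snapshot, calibration gives the robot as it stands. The module is installed in compiled form; this text tells all that it offers.
- The arm moves only by the tool servo_tool, never from a script. Its argument "series" is text: rows parted by semicolons, each of 5 numbers parted by spaces: the closure, from -1 (fully open) to 1 (shut), then the shift along the tool's x, y, z in cm, then the turn about the tool's z in rad. A call has 1 to 20 rows; each row is the pose to reach, as a shift and turn from the pose commanded when the call began, along the tool's axes at that moment; what a row does not reach only later rows make up. A row lasts 1/12 s, in which the tool goes at most 41.7 mm and 7.16 degrees, less where a joint would pass 70% of its speed; a pose out of reach is approached as far as the arm can. A call with a gripper value outside its range is refused whole. The fingers move at their own pace and stop on an object; the grip force is fixed at half the most. Time passes only in rows, so rows that repeat a pose let the fingers close. It gives the time, the measured TCP pose, the force and the opening at its end, in the units of the state.
- robot.get_obs(): the state, without advancing time (a new reading comes with each control period).
- snapshot(name): name is "side" or "top" or "wrist"; returns (picture, depth): 400x640x3 uint8, red, green, blue; 400x640 float32, m along the optical axis (not along the pixel's ray), 0 where there is no reading.
- calibration(name): a dict with "fx", "fy", "cx", "cy" (pixels), "rvec" (rotation vector, rad) and "tvec" (3), from world to camera coordinates, as OpenCV has them; the wrist camera has in their place "tool_from_camera" (4x4, takes a point from camera to tool coordinates, whose origin is the TCP and whose axes are the flange's). Camera axes: x right, y down, z forward; pixel columns grow to the right and rows downward; lengths in m; the calibration is good to about 2 mm. A picture is of the moment at which its call begins: read the wrist's pose just before it. calibration takes no time and is no camera call.
- robot.close_job(): hands the job in, once; it reports no verdict.
The state is a dict: "time": time; "joint_positions": joint angles; "qvel": joint speeds; "joint_torque": joint torques, N m; "tool_pos": TCP position; "ee_rot": TCP orientation; "wrist_force": force on the tool from outside, world axes, zero at the start; "wrist_torque": the same for the moment, N m; "width": finger opening in m.
Only numpy, scipy, OpenCV 4.12 (cv2) and the standard library are available. Lean on these libraries where they do the work, as an engineer would, in place of code of your own. Each camera call takes 0.05 s, during which the arm holds its last target. There are 200 camera calls.

## Working session

There is one attempt and no reset: what is moved stays moved. The work goes in short steps, Python scripts to look and compute and a tool call to move; the robot and the scene stay as the last step left them, time stands still between calls to the robot, and variables do not carry over. Pictures are saved under pics/ and viewed, about 8 in all and at most 12, crops included, and the job is handed in when it is done.

Besides the shell and the picture viewer there is one more tool, called after "Call:" as name(argument=value, ...), one argument or row to a line, values as JSON. servo_tool: Moves the arm, as the interface text tells. Its arguments: {"type":"object","properties":{"series":{"type":"string"}},"required":["series"]}

```bash
mkdir -p pics; cat > h.py <<'E'
import numpy as np, cv2
from bench import robot, snapshot, calibration
from scipy.spatial.transform import Rotation as R
def cam(n):
    c=calibration(n)
    if n=='wrist':
        o=robot.get_obs(); T=np.eye(4); T[:3,:3]=R.from_euler('xyz',o['ee_rot']).as_matrix(); T[:3,3]=o['tool_pos']
        return c,T@np.array(c['tool_from_camera'])
    W=np.eye(4); W[:3,:3]=R.from_rotvec(np.ravel(c['rvec'])).as_matrix(); W[:3,3]=np.ravel(c['tvec'])
    return c,np.linalg.inv(W)
def shot(n,f):
    c,T=cam(n); p,d=snapshot(n); cv2.imwrite(f'pics/{f}.png',p[:,:,::-1]); np.savez(f'pics/{f}.npz',p=p,d=d,T=T,k=[c[x] for x in('fx','fy','cx','cy')])
    return p,d
def load(f): return np.load(f'pics/{f}.npz')
def pts(f):
    z=load(f); d=z['d']; fx,fy,cx,cy=z['k']; v,u=np.mgrid[:d.shape[0],:d.shape[1]]
    P=np.stack([(u-cx)/fx*d,(v-cy)/fy*d,d],-1); P=P@z['T'][:3,:3].T+z['T'][:3,3]; P[d==0]=np.nan; return P
def ray(f,u,v,zw):
    z=load(f); fx,fy,cx,cy=z['k']; r=z['T'][:3,:3]@np.array([(u-cx)/fx,(v-cy)/fy,1]); o=z['T'][:3,3]
    return o+r*(zw-o[2])/r[2]
E
python3 - <<'E'
from h import *
for n in('top','side'): shot(n,n)
a,b=[cv2.imread(f'pics/{n}.png') for n in('top','side')]
print(robot.get_obs())
E
```

```text
{'time': 0.1, 'joint_positions': array([-1.40007650e+00,  8.78393787e-02,  1.37205726e+00, -1.07431790e-05,
        1.68361630e+00, -1.03105040e-01]), 'qvel': array([-4.02330724e-05, -3.98810678e-03, -4.74506288e-03,  2.24559650e-04,
        8.49606415e-04, -6.66229458e-04]), 'joint_torque': array([ 1.74643512e-03, -3.41253483e+01, -3.03300440e+01,  7.18823075e-02,
        3.04228754e-02, -9.41701774e-05]), 'tool_pos': array([ 0.14863468, -0.52902911,  0.2044673 ]), 'ee_rot': array([-3.13968147e+00, -1.87019395e-04,  2.73823484e-01]), 'wrist_force': array([-0.32537992, -0.0534886 ,  0.89501494]), 'wrist_torque': array([-0.04464052,  0.03723093, -0.01964678]), 'width': 0.09402825493978267}
```

View pics/top.png

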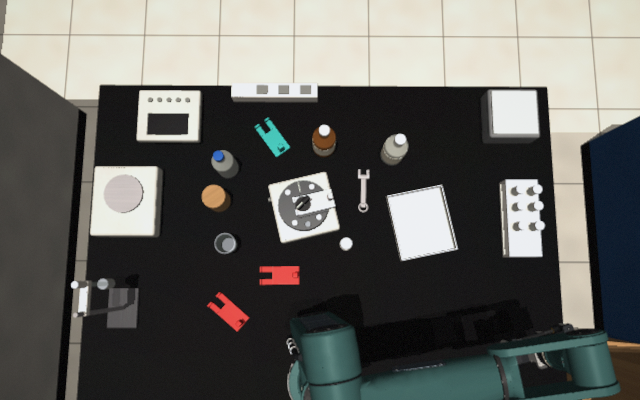

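View pics/side.png

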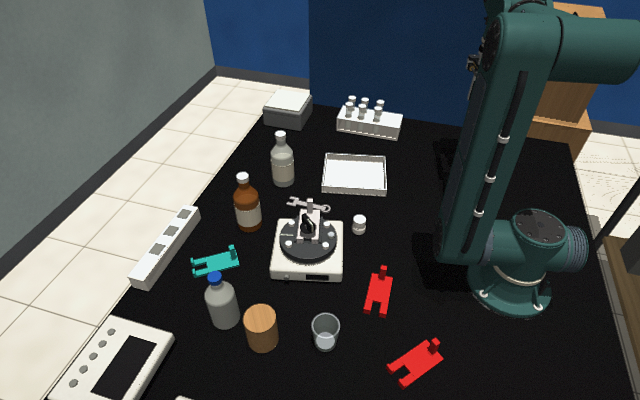

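The top view shows the unit at about (304,207), with the grey keeper's post at about (330,200), the tray at (422,222) and the spanner at (364,190). The turquoise look-alike at (272,137) and the red ones at (279,275) and (228,311) are decoys. The only grey keeper is the one on the spinner. I'll confirm it in an enlarged crop.

```bash
python3 - <<'E'
from h import *
P=pts('top'); p=load('top')['p']
def s(u,v): print((u,v),P[v,u].round(4),p[v,u])
for q in [(304,207),(330,200),(422,222),(364,170),(363,208),(346,243),(323,132),(398,142),(222,157)]: s(*q)
# unit corners by height ~0.05 whites
H=P[...,2]
m=(np.abs(H-0.05)<.012)&(p.min(2)>150)
m[:,:255]=0;m[:,350:]=0;m[:160]=0;m[255:]=0
r=cv2.minAreaRect(P[m][:,:2].astype(np.float32)); print('unit',r, m.sum())
r2=cv2.minAreaRect(np.argwhere(m)[:,::-1].astype(np.float32)); print(r2)
m=(p.min(2)>130)&(H<0.045)&(H>-.02); m[:,:380]=0;m[:,465:]=0;m[:175]=0;m[270:]=0
r=cv2.minAreaRect(P[m][:,:2].astype(np.float32)); print('tray',r)
c=cv2.imread('pics/top.png')[160:260,255:385]; cv2.imwrite('pics/crop1.png',cv2.resize(c,None,fx=6,fy=6,interpolation=cv2.INTER_CUBIC))
E
```

```text
(304, 207) [0.5208 0.0571 0.1136] [66 65 63]
(330, 200) [ 0.5466 -0.0212  0.0852] [143 144 143]
(422, 222) [ 0.4886 -0.3167  0.0081] [238 240 243]
(364, 170) [ 0.6603 -0.1343 -0.0057] [23 23 24]
(363, 208) [ 0.5331 -0.1287  0.0074] [28 25 26]
(346, 243) [ 0.418  -0.0714  0.0501] [238 240 243]
(323, 132) [0.73   0.0015 0.1893] [238 240 243]
(398, 142) [ 0.7011 -0.2156  0.1892] [238 240 243]
(222, 157) [0.6591 0.2955 0.1699] [ 44  85 154]
unit ((0.5036430954933167, 0.0436599925160408), (0.2521318197250366, 0.20900221168994904), 13.606232643127441) 1492
((309.1319885253906, 215.73875427246094), (79.90007781982422, 67.68272399902344), 77.00537872314453)
tray ((0.4877816438674927, -0.3158787488937378), (0.21243134140968323, 0.19194664061069489), 11.929975509643555)
```

View pics/crop1.png

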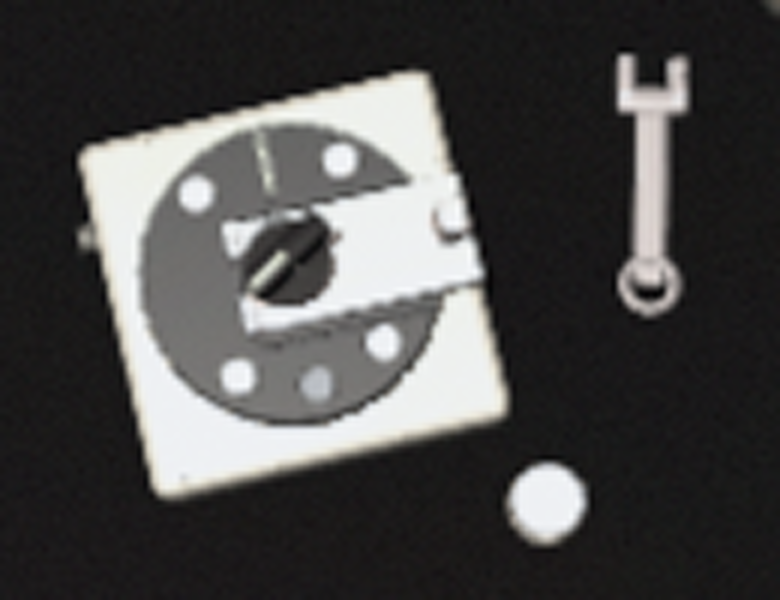

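The crop confirms the grey keeper on the spinner. Its slot straddles the black knob at crop (289,260) and its post is at (455,215). The pale release mark is at the top, crop (265,160), and the knob line points to the lower left, so it needs about 2 rad clockwise. I'll move above the knob.

Call:
servo_tool(
  series="-1 0 0 -4 0;-1 52.6 -46.2 -12 -2.0;-1 52.6 -46.2 -12 -2.0;-1 52.6 -46.2 -12 -2.0;-1 52.6 -46.2 -12 -2.0;-1 52.6 -46.2 -12 -2.0;-1 52.6 -46.2 -12 -2.0;-1 52.6 -46.2 -12 -2.0;-1 52.6 -46.2 -12 -2.0;-1 52.6 -46.2 -12 -2.0;-1 52.6 -46.2 -12 -2.0;-1 52.6 -46.2 -12 -2.0;-1 52.6 -46.2 -12 -2.0;-1 52.6 -46.2 -12 -2.0;-1 52.6 -46.2 -12 -2.0;-1 52.6 -46.2 -12 -2.0;-1 52.6 -46.2 -12 -2.0;-1 52.6 -46.2 -12 -2.0;-1 52.6 -46.2 -12 -2.0;-1 52.6 -46.2 -12 -2.0",
)

```text
time: 1.77
tool_pos: [0.5305, 0.059, 0.3241]
ee_rot: [-3.139, -0.001, 2.277]
wrist_force: [0.1, 0.2, -0.1]
width: 0.0939
```

```bash
python3 - <<'E'
from h import *
o=robot.get_obs(); print(o['time'],o['tool_pos'],o['ee_rot'],o['joint_positions'],o['wrist_force'],np.array(calibration('wrist')['tool_from_camera']).round(3))
shot('wrist','w1')
E
```

```text
1.7667 [0.53052115 0.05897586 0.32408792] [-3.13924325e+00 -1.43018523e-03  2.27699721e+00] [ 4.75707580e-03  6.08321920e-02  1.16558322e+00 -4.50451613e-04
  1.91789487e+00 -7.01598146e-01] [ 0.07759376  0.17435543 -0.12423247] [[ 0.    -0.967 -0.255  0.074]
 [ 1.     0.     0.    -0.001]
 [-0.    -0.255  0.967 -0.178]
 [ 0.     0.     0.     1.   ]]
```

View pics/w1.png

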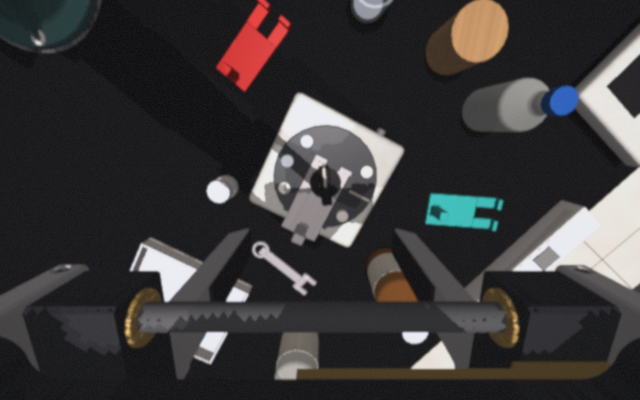

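The wrist view shows the knob at (325,180) with its pale line pointing up, the post at (300,235) and the release mark at (357,198). I'll measure these by depth and take one enlarged crop.

```bash
python3 - <<'E'
from h import *
P=pts('w1'); p=load('w1')['p'].astype(int); H=P[...,2]
def box(m,u0,u1,v0,v1):
    n=np.zeros_like(m); n[v0:v1,u0:u1]=m[v0:v1,u0:u1]; return n
m=box((H>.128),300,350,160,210)
X=P[m]; c=X.mean(0); print('knob top',m.sum(),c, np.median(X[:,2]),cv2.minAreaRect(X[:,:2].astype(np.float32)))
l=m&(p.min(2)>90); print('line',l.sum(),P[l].mean(0))
q=box(H>.115,280,318,215,250); print('post',q.sum(),P[q].mean(0),np.nanmax(P[q][:,2]))
r=box((np.abs(H-.08)<.02)&(p.min(2)>95),342,375,185,212); X=P[r]; print('mark',r.sum(),X.mean(0) if r.sum() else 0)
if r.sum(): print(cv2.fitLine(X[:,:2].astype(np.float32),2,0,.01,.01).ravel())
# plate
k=box((np.abs(H-.088)<.006)&(p.min(2)>75),270,345,190,245); X=P[k]; print('plate',k.sum(),cv2.minAreaRect(X[:,:2].astype(np.float32)))
u=box((np.abs(H-.05)<.008)&(p.min(2)>110),240,410,85,255); X=P[u]; print('unit',u.sum(),cv2.minAreaRect(X[:,:2].astype(np.float32)))
c=cv2.imread('pics/w1.png')[85:255,235:415]; cv2.imwrite('pics/crop2.png',cv2.resize(c,None,fx=3.5,fy=3.5,interpolation=cv2.INTER_CUBIC))
E
```

```text
knob top 416 [0.53193778 0.06271149 0.14222299] 0.1424844977888226 ((0.532569408416748, 0.06207806617021561), (0.013867239467799664, 0.04924207925796509), 46.02347183227539)
line 63 [0.52332606 0.07079283 0.14221542]
post 153 [ 0.55248081 -0.01780735  0.12982602] 0.13459177283230872
mark 58 [0.59388767 0.07511177 0.08055805]
[0.816381   0.57751375 0.5938877  0.07511177]
plate 1601 ((0.5542287230491638, 0.007321663200855255), (0.09665971249341965, 0.08008036762475967), 39.80183029174805)
unit 4963 ((0.5329626798629761, 0.06158179044723511), (0.189120352268219, 0.18925122916698456), 13.524782180786133)
```

View pics/crop2.png

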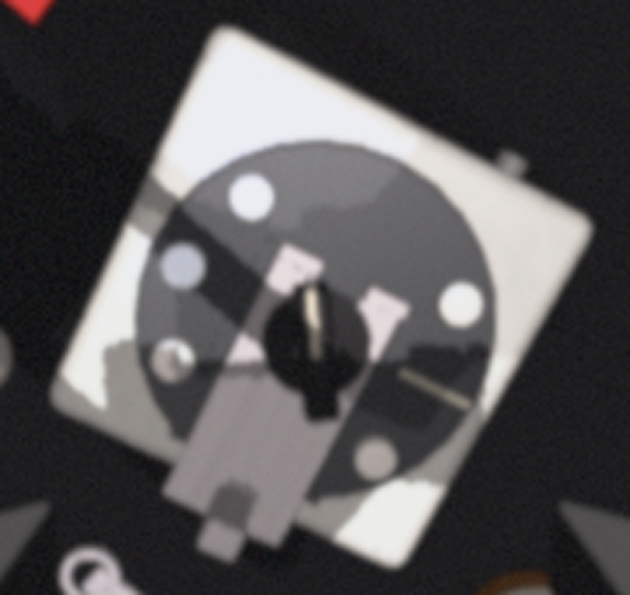

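Call:
servo_tool(
  series="-1 0.07 0.38 4 -0.097;-1 0.07 0.38 8 -0.097;-1 0.07 0.38 12 -0.097;-1 0.07 0.38 15 -0.097;-1 0.07 0.38 17.5 -0.097;-1 0.07 0.38 19.2 -0.097;-1 0.07 0.38 20.2 -0.097;-1 0.07 0.38 20.6 -0.097;-1 0.07 0.38 20.6 -0.097;-1 0.07 0.38 20.6 -0.097",
)

```text
time: 2.65
tool_pos: [0.5333, 0.0598, 0.1209]
ee_rot: [3.14, 0.002, 2.37]
wrist_force: [0.5, -0.3, 0.6]
width: 0.0938
```

```bash
python3 - <<'E'
from h import *
a=ray('w1',349.9,191.6,.08);b=ray('w1',368.7,200.7,.08);print(a,b,np.degrees(np.arctan2(*(b-a)[[1,0]])))
E
```

```text
[0.57450298 0.07145363 0.08      ] [0.6055902  0.07944608 0.08      ] 14.418351591443926
```

Call:
servo_tool(
  series="-1 0.16 0.12 0.25 0;-1 0.16 0.12 0.25 0;-1 0.16 0.12 0.25 0;-1 0.16 0.12 0.25 0",
)

```text
time: 2.98
tool_pos: [0.5327, 0.0626, 0.1176]
ee_rot: [3.141, 0.001, 2.371]
wrist_force: [-0.0, 0.6, 0.6]
width: 0.0939
```

Call:
servo_tool(
  series="-0.4 0 0 0 0;0.2 0 0 0 0;1 0 0 0 0;1 0 0 0 0;1 0 0 0 0;1 0 0 0 0;1 0 0 0 0;1 0 0 0 0;1 0 0 0 0;1 0 0 0 0",
)

```text
time: 3.82
tool_pos: [0.5323, 0.0625, 0.1169]
ee_rot: [-3.142, 0.0, 2.371]
wrist_force: [0.2, 0.2, -0.7]
width: 0.0306
```

Call:
servo_tool(
  series="1 0 0 0 0;1 0 0 0 0;1 0 0 0 0;1 0 0 0 0;1 0 0 0 0;1 0 0 0 0;1 0 0 0 0",
)

```text
time: 4.4
tool_pos: [0.5326, 0.0628, 0.1171]
ee_rot: [3.141, 0.0, 2.371]
wrist_force: [2.0, 2.1, 0.4]
width: 0.0149
```

Call:
servo_tool(
  series="1 0 0 0 0;1 0 0 -0.03 0.06;1 0 0 -0.06 0.12;1 0 0 -0.09 0.18;1 0 0 -0.09 0.18;1 0 0 -0.09 0.18",
)

```text
time: 4.9
tool_pos: [0.5325, 0.0632, 0.1176]
ee_rot: [3.141, -0.001, 2.193]
wrist_force: [3.3, 4.3, -1.3]
width: 0.0154
```

```bash
python3 -c "
from h import *
o=robot.get_obs(); print({k:o[k] for k in('time','tool_pos','ee_rot','wrist_force','wrist_torque','width')})"
```

```text
{'time': 4.9, 'tool_pos': array([0.53250294, 0.06323698, 0.11758157]), 'ee_rot': array([ 3.14055152e+00, -8.87048726e-04,  2.19320187e+00]), 'wrist_force': array([ 3.28333355,  4.30389494, -1.31570448]), 'wrist_torque': array([ 0.72304553, -0.72395606,  0.25585495]), 'width': 0.015431996149285827}
```

Call:
servo_tool(
  series="1 0 0 -0.03 0.1;1 0 0 -0.06 0.2;1 0 0 -0.09 0.3;1 0 0 -0.09 0.3;1 0 0 -0.09 0.3",
)

```text
time: 5.32
tool_pos: [0.533, 0.0631, 0.1187]
ee_rot: [3.14, -0.001, 1.892]
wrist_force: [4.3, 4.0, -3.0]
width: 0.0154
```

```bash
python3 - <<'E'
from h import *
shot('wrist','w2')
c=cv2.imread('pics/w2.png')[120:400,140:500]; cv2.imwrite('pics/crop3.png',cv2.resize(c,None,fx=2.1,fy=2.1,interpolation=cv2.INTER_CUBIC))
print(robot.get_obs()['wrist_force'])
E
```

```text
[ 3.75725512  3.42192165 -2.58869058]
```

View pics/crop3.png

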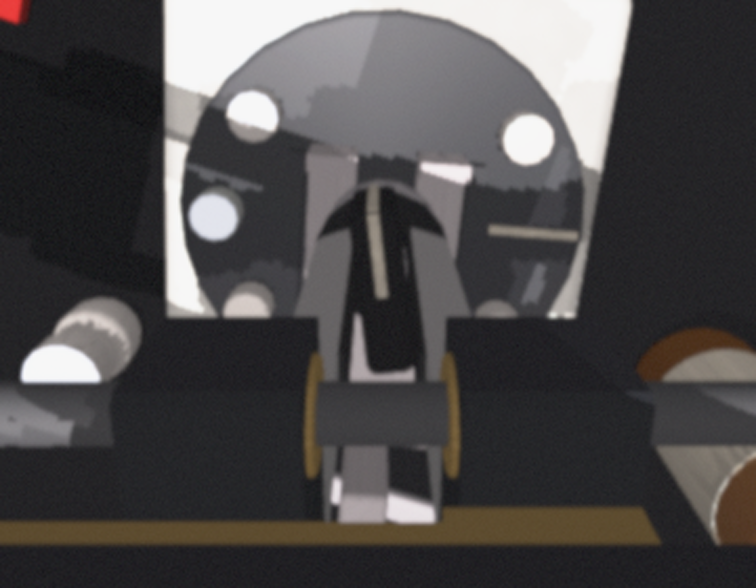

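The crop shows the knob between the fingers. Its line runs from crop (373,213) to (380,298), slightly skewed in the jaws, and the mark is at (490..578,231..236).

```bash
python3 - <<'E'
from h import *
f=lambda u,v,z: ray('w2',u/2.1+140,v/2.1+120,z)
an=lambda d: np.degrees(np.arctan2(d[1],d[0]))
a=f(380,298,.1438);b=f(373,213,.1438);print(a,b,an(b-a), an(b-[.533,.0618,0]))
a=f(490,231,.08);b=f(578,236,.08);print(a,b,an(b-a),an((a+b)/2-[.533,.0618,0]))
P=pts('w2')
for u,v in [(300,20),(400,40),(330,200),(400,80)]: 
    i=int(u/2.1+140),int(v/2.1+120); print(i,P[i[1],i[0]])
m=(np.abs(P[...,2]-.08)<.004); m[:125]=0;m[260:]=0;m[:,:230]=0;m[:,420:]=0; print('rotor z',np.median(P[m][:,2]),m.sum())
P1=pts('w1');m=(np.abs(P1[...,2]-.08)<.004); m[:,:260]=0;m[:,390:]=0;m[:110]=0;m[240:]=0;print(np.median(P1[m][:,2]),m.sum())
m=(np.abs(P[...,2]-.143)<.005); m[:200]=0;m[296:]=0;m[:,300:]&=True; m[:,:300]=0;m[:,345:]=0;print('knobtop',np.median(P[m][:,2]),m.sum())
E
```

```text
[0.53269592 0.06104025 0.1438    ] [0.52310691 0.08395819 0.1438    ] 112.70475209620916 114.05959873843344
[0.57361858 0.07077688 0.08      ] [0.60625593 0.07949257 0.08      ] 14.95174336807632 13.181124181478141
(282, 129) [0.47833705 0.12135507 0.04890245]
(330, 139) [0.51776983 0.1271017  0.07912344]
(297, 215) [0.51184304 0.06611119 0.08816807]
(330, 158) [0.5222455  0.11394126 0.07971013]
rotor z 0.07925826187854981 14723
0.07885631885152031 4858
knobtop 0.1444496064958859 1978
```

Call:
servo_tool(
  series="1 0 0 -0.02 0.1;1 0 0 -0.05 0.2;1 0 0 -0.08 0.3;1 0 0 -0.11 0.4;1 0 0 -0.11 0.4",
)

```text
time: 5.78
tool_pos: [0.5334, 0.0629, 0.1206]
ee_rot: [3.139, -0.001, 1.489]
wrist_force: [3.5, 2.3, -0.8]
width: 0.0153
```

Call:
servo_tool(
  series="1 0 0 -0.05 0.1;1 0 0 -0.1 0.2;1 0 0 -0.15 0.3;1 0 0 -0.2 0.4;1 0 0 -0.2 0.4",
)

```text
time: 6.2
tool_pos: [0.5336, 0.0628, 0.1229]
ee_rot: [3.139, -0.002, 1.09]
wrist_force: [4.7, 4.0, -0.2]
width: 0.0149
```

Call:
servo_tool(
  series="1 0 0 -0.05 0.1;1 0 0 -0.11 0.2;1 0 0 -0.16 0.3;1 0 0 -0.22 0.4;1 0 0 -0.22 0.4",
)

```text
time: 6.62
tool_pos: [0.5339, 0.0626, 0.1253]
ee_rot: [3.139, -0.003, 0.691]
wrist_force: [5.0, 2.0, 0.6]
width: 0.0144
```

Call:
servo_tool(
  series="1 0 0 -0.06 0.1;1 0 0 -0.12 0.2;1 0 0 -0.18 0.3;1 0 0 -0.24 0.4;1 0 0 -0.24 0.4;1 0 0 -0.24 0.4",
)

```text
time: 7.12
tool_pos: [0.534, 0.0623, 0.1278]
ee_rot: [3.14, -0.004, 0.294]
wrist_force: [5.2, 2.6, 0.9]
width: 0.0142
```

```bash
python3 - <<'E'
from h import *
shot('wrist','w3')
c=cv2.imread('pics/w3.png')[120:400,140:500]; cv2.imwrite('pics/crop4.png',cv2.resize(c,None,fx=2.1,fy=2.1,interpolation=cv2.INTER_CUBIC))
P=pts('w3')
m=(np.abs(P[...,2]-.08)<.004); m[:125]=0;m[260:]=0;m[:,:230]=0;m[:,420:]=0; print('rotor z',np.median(P[m][:,2]),m.sum())
m=(np.abs(P[...,2]-.153)<.006); m[:200]=0;m[296:]=0;m[:,300:]&=True; m[:,:300]=0;m[:,345:]=0;print('knobtop',np.median(P[m][:,2]),m.sum())
o=robot.get_obs();print(o['tool_pos'],o['ee_rot'],o['wrist_force'],o['joint_positions'])
E
```

```text
rotor z 0.0785330215358328 11076
knobtop 0.1535210956859313 2066
[0.53401906 0.0623471  0.12782723] [ 3.14009378 -0.00442746  0.29452858] [4.61105382 1.57026661 1.33247918] [ 1.08865474e-02  8.44742239e-02  1.52820884e+00 -2.00157630e-04
  1.52423958e+00  1.28716647e+00]
```

View pics/crop4.png

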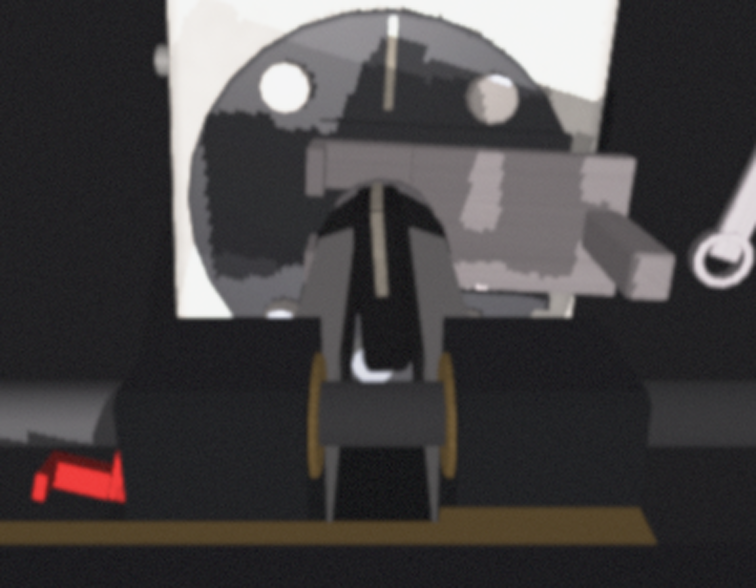

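The knob line is at crop (375,210)–(382,297) and the mark at (389,109)–(393,14), so the knob is still a few degrees short. I'll compute how much.

```bash
python3 - <<'E'
from h import *
f=lambda u,v,z: ray('w3',u/2.1+140,v/2.1+120,z)
an=lambda d: np.degrees(np.arctan2(d[1],d[0]))
a=f(382,297,.1535);b=f(375.5,211,.1535);print(a,b,an(b-a), an(b-[.533,.0618,0]))
a=f(389,109,.08);b=f(393,14,.08);print(a,b,an(b-a),an((a+b)/2-[.533,.0618,0]))
E
```

```text
[0.53249417 0.06144634 0.1535    ] [0.55583233 0.07033659 0.1535    ] 20.853416428314848 20.499840014488992
[0.57282699 0.07075871 0.08      ] [0.6063038  0.07951495 0.08      ] 14.657987733294075 13.266742738002085
```

Call:
servo_tool(
  series="1 0 0 -0.04 0.06;1 0 0 -0.09 0.13;1 0 0 -0.09 0.13;1 0 0 -0.09 0.13",
)

```text
time: 7.5
tool_pos: [0.534, 0.0622, 0.1286]
ee_rot: [3.14, -0.005, 0.164]
wrist_force: [4.2, 3.4, 1.2]
width: 0.0145
```

Call:
servo_tool(
  series="0.6 0 0 0 0;0.6 0 0 0 0;0.2 0 0 0 0;-0.4 0 0 0 0;-0.4 0 0 0 0;-0.4 0 0 0 0;-0.4 0 0 0 0;-0.4 0 0 0 0;-0.4 0 0 0 0",
)

```text
time: 8.25
tool_pos: [0.5317, 0.0624, 0.1265]
ee_rot: [3.142, 0.002, 0.161]
wrist_force: [0.1, -0.8, 0.2]
width: 0.062
```

Call:
servo_tool(
  series="-0.4 0 0 -2 0;-0.4 0 0 -5 0;-0.4 0 0 -9 0;-0.4 0 0 -13 0;-0.4 0 0 -13 0;-0.4 0 0 -13 0",
)

```text
time: 8.75
tool_pos: [0.5336, 0.0624, 0.2605]
ee_rot: [3.14, -0.006, 0.161]
wrist_force: [0.2, 0.2, -0.7]
width: 0.0658
```

```bash
python3 - <<'E'
from h import *
shot('wrist','w4')
c=cv2.imread('pics/w4.png')[90:290,200:480]; cv2.imwrite('pics/crop5.png',cv2.resize(c,None,fx=2.8,fy=2.8,interpolation=cv2.INTER_CUBIC))
P=pts('w4'); o=robot.get_obs();print(o['tool_pos'],o['ee_rot'],o['wrist_force'],o['width'])
E
```

```text
[0.5325522  0.06243694 0.25771662] [ 3.14121917e+00 -1.15507535e-03  1.60841930e-01] [-0.4616089  -0.65823087 -0.28780135] 0.06565537148230402
```

View pics/crop5.png

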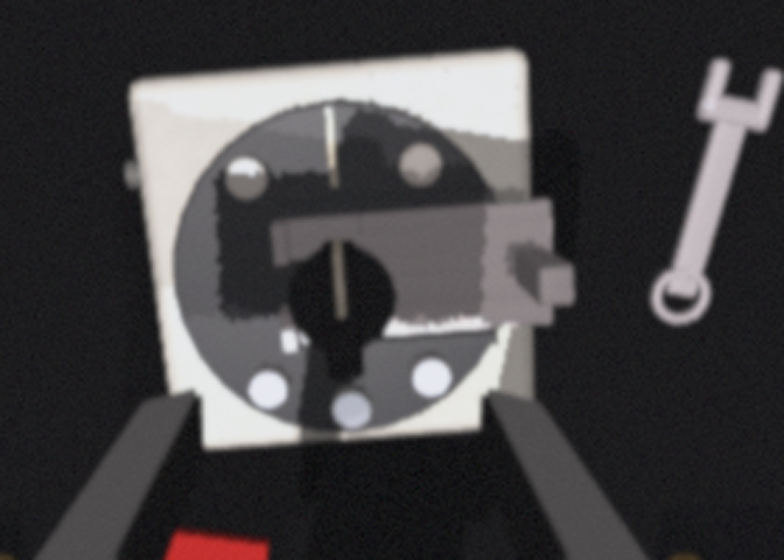

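The knob line is at crop (343,318)–(338,241) and the mark at (334,186)–(328,108), so they look nearly parallel. Next I'll get the angles and the post position. The post top is at about (558,285).

```bash
python3 - <<'E'
from h import *
f=lambda u,v,z: ray('w4',u/2.8+200,v/2.8+90,z)
an=lambda d: np.degrees(np.arctan2(d[1],d[0]))
P=pts('w4');H=P[...,2]
m=(np.abs(H-.153)<.008); m[:160]=0;m[240:]=0;m[:,:290]=0;m[:,350:]=0
X=P[m];zk=np.median(X[:,2]);print('knob',m.sum(),zk,cv2.minAreaRect(X[:,:2].astype(np.float32)))
a=f(343,318,zk);b=f(338,243,zk);print(a,b,an(b-a))
a=f(334,186,.08);b=f(328,108,.08);print(a,b,an(b-a),an((a+b)/2-[.533,.0618,0]))
m=H>.127; m[:165]=0;m[210:]=0;m[:,:375]=0;m[:,415:]=0
X=P[m];print('post',m.sum(),X.mean(0),cv2.minAreaRect(X[:,:2].astype(np.float32)))
m=(np.abs(H-.088)<.004); m[:155]=0;m[212:]=0;m[:,:350]=0;m[:,405:]=0
X=P[m];print('plate',cv2.minAreaRect(X[:,:2].astype(np.float32)))
yaw=np.radians(103.5);print('post nominal',np.array([.533,.0618])-.082*0-.085*np.array([np.cos(yaw),np.sin(yaw)]))
E
```

```text
knob 637 0.15449418106266105 ((0.5328156352043152, 0.06178880110383034), (0.05049834027886391, 0.013948803767561913), 13.09113883972168)
[0.53253354 0.06085682 0.15449418] [0.55953294 0.06707055 0.15449418] 12.96057367723856
[0.57235583 0.07108441 0.08      ] [0.60491139 0.07892852 0.08      ] 13.546926230779611 13.353867259639411
post 200 [ 0.5532372  -0.01883733  0.13211853] ((0.552796483039856, -0.019490806385874748), (0.016104545444250107, 0.013707688078284264), 14.28972339630127)
plate ((0.5507140755653381, -0.0004887953400611877), (0.0729248896241188, 0.05841406434774399), 10.95836067199707)
post nominal [ 0.55284286 -0.02085144]
```

Call:
servo_tool(
  series="-0.4 0.67 4 0 -0.075;-0.4 0.67 8.47 0 -0.075;-0.4 0.67 8.47 0 -0.075;-0.4 0.67 8.47 4 -0.075;-0.4 0.67 8.47 8 -0.075;-0.4 0.67 8.47 11 -0.075;-0.4 0.67 8.47 13.5 -0.075;-0.4 0.67 8.47 15 -0.075;-0.4 0.67 8.47 15.8 -0.075;-0.4 0.67 8.47 15.8 -0.075;-0.4 0.67 8.47 15.8 -0.075;-0.4 0.67 8.47 15.8 -0.075",
)

```text
time: 9.8
tool_pos: [0.5532, -0.0201, 0.1004]
ee_rot: [3.141, -0.002, 0.236]
wrist_force: [0.4, -0.2, -0.2]
width: 0.0659
```

Call:
servo_tool(
  series="-0.4 0 0 0.4 0;-0.4 0 0 0.4 0;0.2 0 0 0.4 0;1 0 0 0.4 0;1 0 0 0.4 0;1 0 0 0.4 0;1 0 0 0.4 0;1 0 0 0.4 0;1 0 0 0.4 0;1 0 0 0.4 0;1 0 0 0.4 0;1 0 0 0.4 0;1 0 0 0.4 0;1 0 0 0.4 0;1 0 0 0.4 0",
)

```text
time: 11.05
tool_pos: [0.5525, -0.0201, 0.0953]
ee_rot: [-3.142, 0.0, 0.236]
wrist_force: [-0.0, -0.3, -0.0]
width: 0.0135
```

Call:
servo_tool(
  series="1 0 0 0 0;1 0 0.3 -0.02 0;1 0 0.7 -0.03 0;1 0 1.2 -0.03 0;1 0 1.2 -0.03 0",
)

```text
time: 11.47
tool_pos: [0.5555, -0.0329, 0.0956]
ee_rot: [3.141, 0.0, 0.235]
wrist_force: [1.3, -0.2, -1.0]
width: 0.014
```

Call:
servo_tool(
  series="1 0 0.8 0 0;1 0 1.6 0 0;1 0 2.4 0 0;1 0 3.2 0 0;1 0 4 0 0;1 0 4.8 0 0;1 0 5.6 0 0;1 0 6.2 0 0;1 0 6.2 0 0;1 0 6.2 0 0",
)

```text
time: 12.3
tool_pos: [0.5699, -0.0925, 0.0956]
ee_rot: [3.141, 0.0, 0.235]
wrist_force: [0.6, -1.2, -1.9]
width: 0.014
```

```bash
python3 - <<'E'
from h import *
P=pts('top');p=load('top')['p'];H=P[...,2]
m=(p.min(2)>130)&(np.abs(H-.005)<.004); m[:,:380]=0;m[:,465:]=0;m[:175]=0;m[270:]=0
print('floor',m.sum(),cv2.minAreaRect(P[m][:,:2].astype(np.float32)))
m=(p.min(2)>130)&(np.abs(H-.03)<.004); m[:,:380]=0;m[:,465:]=0;m[:175]=0;m[270:]=0
print('rim',m.sum(),cv2.minAreaRect(P[m][:,:2].astype(np.float32)))
E
```

```text
floor 2398 ((0.4869110584259033, -0.3195931315422058), (0.2097303420305252, 0.18253052234649658), 11.409610748291016)
rim 223 ((0.4873352646827698, -0.31061851978302), (0.20905160903930664, 0.18051894009113312), 11.472260475158691)
```

Call:
servo_tool(
  series="1 0 0 -1 0;1 0 0 -2.5 0;1 0 0 -4 0;1 0 0 -4 0;1 -0.8 1.5 -4 0;1 -2.2 4 -4 0;1 -3.6 6.5 -4 0;1 -5 9 -4 0;1 -6.4 11.6 -4 0;1 -7.8 14.2 -4 0;1 -9.2 16.8 -4 0;1 -10.6 19.4 -4 0;1 -12 21.8 -4 0;1 -12.9 23.4 -4 0;1 -13.25 24 -4 0;1 -13.25 24 -4 0;1 -13.25 24 -4 0",
)

```text
time: 13.72
tool_pos: [0.4972, -0.3555, 0.1354]
ee_rot: [-3.14, -0.0, 0.236]
wrist_force: [0.8, 0.7, -1.5]
width: 0.0136
```

```bash
python3 - <<'E'
from h import *
p,d=shot('side','s2'); shot('wrist','w5'); shot('top','t2')
a=cv2.imread('pics/s2.png')[120:300,230:470]; b=cv2.imread('pics/w5.png')[0:400,0:640]
a=cv2.resize(a,(480,360)); b=cv2.resize(b,(320,200)); 
cv2.imwrite('pics/m6.png',np.hstack([a,np.vstack([b,cv2.resize(cv2.imread('pics/t2.png')[120:300,260:548],(320,160))])]))
P=pts('s2')
E
```

```text
(no output)
```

View pics/m6.png

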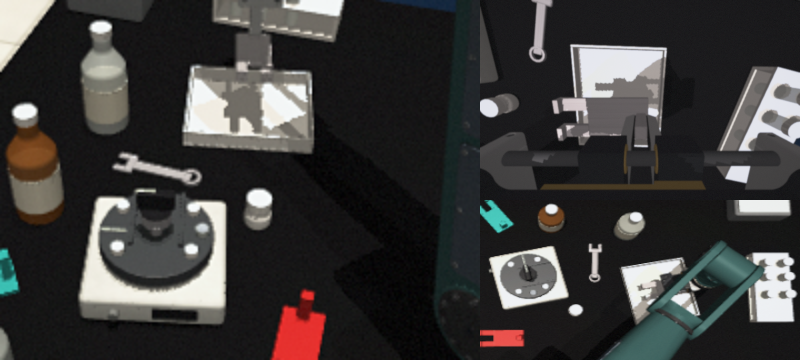

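The keeper is held level over the tray and the knob still lines up. I'll check the tray against the keeper by depth in the wrist view before lowering.

```bash
python3 - <<'E'
from h import *
P=pts('w5');H=P[...,2];p=load('w5')['p']
m=(np.abs(H-.03)<.005)&(P[...,0]>.35)&(P[...,0]<.63)&(P[...,1]>-.45)&(P[...,1]<-.18)
X=P[m];print('rim',m.sum(),X.min(0),X.max(0))
for n in('w5','s2'):
    P=pts(n);H=P[...,2]
    m=(np.abs(H-.03)<.003)&(P[...,0]>.35)&(P[...,0]<.63)&(P[...,1]>-.45)&(P[...,1]<-.18)
    if m.sum()>20: print(n,m.sum(),cv2.minAreaRect(P[m][:,:2].astype(np.float32)))
P=pts('w5');H=P[...,2]
m=(np.abs(H-.128)<.006)&(P[...,1]<-.22)&(P[...,1]>-.36)&(np.abs(P[...,0]-.487)<.06)
X=P[m];print('plate',m.sum(),np.polyfit(X[:,1],X[:,2],1),cv2.minAreaRect(X[:,:2].astype(np.float32)))
E
```

```text
rim 2481 [ 0.36705904 -0.41159237  0.02500708] [ 0.60762845 -0.20273455  0.03091337]
w5 2223 ((0.48703086376190186, -0.31124788522720337), (0.2097858041524887, 0.17989890277385712), 11.60555648803711)
s2 191 ((0.4870249330997467, -0.3085196316242218), (0.21003206074237823, 0.18554815649986267), 11.726493835449219)
plate 9720 [0.00544312 0.12868718] ((0.4860187768936157, -0.3053748607635498), (0.05677561089396477, 0.12203451991081238), 13.626692771911621)
```

Call:
servo_tool(
  series="1 0 0 2 0;1 0 0 4.5 0;1 0 0 7 0;1 0 0 9 0;1 0 0 10.3 0;1 0 0 11 0;1 0 0 11 0;1 0 0 11 0",
)

```text
time: 14.53
tool_pos: [0.4977, -0.3564, 0.0265]
ee_rot: [3.141, -0.001, 0.236]
wrist_force: [-0.3, -0.5, -1.5]
width: 0.0139
```

Call:
servo_tool(
  series="1 0 0 0.1 0;1 0 0 0.2 0;1 0 0 0.3 0;1 0 0 0.3 0;1 0 0 0.3 0",
)

```text
time: 14.95
tool_pos: [0.4972, -0.3565, 0.0231]
ee_rot: [3.141, -0.0, 0.236]
wrist_force: [-0.5, 0.2, -1.6]
width: 0.0138
```

Call:
servo_tool(
  series="1 0 0 0.1 0;1 0 0 0.2 0;1 0 0 0.25 0;1 0 0 0.25 0;1 0 0 0.25 0",
)

```text
time: 15.37
tool_pos: [0.497, -0.3563, 0.0201]
ee_rot: [-3.141, 0.0, 0.236]
wrist_force: [-0.7, 0.2, -2.2]
width: 0.0136
```

Call:
servo_tool(
  series="1 0 0 0.05 0;1 0 0 0.1 0;1 0 0 0.1 0;1 0 0 0.1 0",
)

```text
time: 15.7
tool_pos: [0.4971, -0.3564, 0.0194]
ee_rot: [3.141, -0.0, 0.236]
wrist_force: [-0.3, -0.3, -0.7]
width: 0.0138
```

Call:
servo_tool(
  series="1 0 0 0.1 0;1 0 0 0.1 0;1 0 0 0.1 0",
)

```text
time: 15.95
tool_pos: [0.4971, -0.3565, 0.0194]
ee_rot: [3.141, -0.0, 0.236]
wrist_force: [-2.1, 1.9, 5.5]
width: 0.0139
```

Call:
servo_tool(
  series="0.6 0 0 0 0;0.3 0 0 0 0;0.3 0 0 0 0;0.3 0 0 0 0;0.3 0 0 0 0;0.3 0 0 0 0",
)

```text
time: 16.45
tool_pos: [0.497, -0.3563, 0.0179]
ee_rot: [-3.141, 0.0, 0.236]
wrist_force: [-0.3, -0.4, -0.1]
width: 0.033
```

Call:
servo_tool(
  series="0.3 0 0 -1 0;0.3 0 0 -3 0;0.3 0 0 -6 0;0.3 0 0 -10 0;0.3 0 0 -14 0;0.3 0 0 -18 0;0.3 0 0 -22 0;0.3 0 0 -22 0;0.3 0 0 -22 0;0.3 0 0 -22 0",
)

```text
time: 17.28
tool_pos: [0.4969, -0.3562, 0.2383]
ee_rot: [3.141, -0.0, 0.236]
wrist_force: [-0.2, 0.0, -1.5]
width: 0.0329
```

```bash
python3 - <<'E'
from h import *
o=robot.get_obs();print(o['time'],o['tool_pos'],o['wrist_force'],o['width'])
shot('wrist','w7'); shot('top','t3')
P=pts('w7');H=P[...,2]
m=(np.abs(H-.012)<.004)&(np.abs(P[...,1]+.31)<.08)&(np.abs(P[...,0]-.487)<.06)
X=P[m];A=np.c_[X[:,:2],np.ones(len(X))];print('plate',m.sum(),np.median(X[:,2]),np.linalg.lstsq(A,X[:,2],rcond=None)[0])
P=pts('t3');m=(np.abs(P[...,2]-.154)<.008)&(np.hypot(P[...,0]-.533,P[...,1]-.062)<.04);print('knob',m.sum(),cv2.minAreaRect(P[m][:,:2].astype(np.float32)))
a=cv2.resize(cv2.imread('pics/w7.png'),(400,250)); b=cv2.imread('pics/t3.png')[120:260,200:424]
cv2.imwrite('pics/m7.png',np.hstack([a,cv2.resize(b,(400,250))]))
E
```

```text
17.2833 [ 0.49692189 -0.35624748  0.2382981 ] [-0.16650202  0.04021348 -1.54108846] 0.032859210335560045
plate 2653 0.010958092456819779 [-0.00113531  0.00104955  0.01185908]
knob 81 ((0.533096194267273, 0.062191251665353775), (0.04908878356218338, 0.013891451992094517), 12.86263656616211)
```

View pics/m7.png

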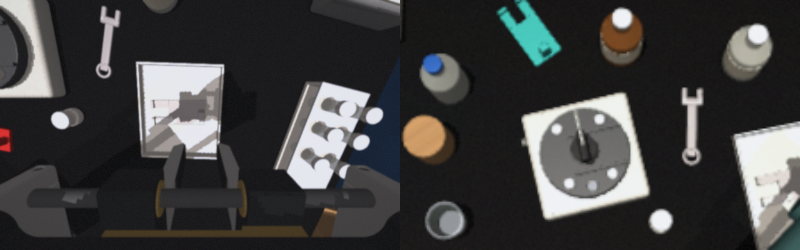

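The keeper lies flat in the tray, with its plate top at z ≈ 11–12 mm and no tilt. The knob is at 12.9° against 13.5° for the mark. The bystanders are in place and the robot is clear, so I'll hand it in.

```bash
python3 -c "
from bench import robot
print(robot.close_job())"
```

```text
the job is handed in; nothing more can be done
None
```

The keeper is off the spinner and lying in the white tray, and I handed the job in with the robot clock at about 17 s of the 72 s allowed. The hand-in gives no verdict, so what follows rests on my own measurements.

- **Knob:** I turned it about 2.15 rad clockwise and raised the tool with it as it climbed about 12 mm. The vertical wrist force stayed within about 3 N wherever I read it. The last look put the knob line at 12.9° and the rotor mark at 13.5°, about 0.01 rad apart.
- **Keeper:** I drew it out level by its post, to about 158 mm from the spindle axis, and lifted it only after that. It is released in the tray, flat to about 0.002 rad. Before lowering, its plate centre was about 6 mm from the tray's centre.
- **Bystanders:** the bottles, jar, beaker, tub and spanner looked unmoved in the final picture; I did not measure their positions.

**Disagreements:**
- The knob trailed the tool by about 4–5° while turning because the grip gave slightly. I made up the last 7° after checking a picture.
- My first estimate of the thread pitch, taken from wrist force alone, was too low, so I corrected it as the knob climbed.

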